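Load the last castings and unhitch the tote carriage

TASK

Move the two finished castings from the machine's catch tray into the blue tote on the carriage, setting them down in it rather than dropping them in from above. Then uncouple the carriage: pull the coupler's spring latch sideways by its knob, lift the tongue off the hitch ball until the coupler is about 100 mm above its coupled height, and finish while still holding it up there with the gripper. Leave the carton and the tape roll where they are.

Things in the scene. Friction and masses are not known exactly. Their poses are not given: they have to be found in the camera images.
- casting_a_mid (a point): Centre (half-way up) of a finished bare-metal casting, 65 mm tall, about 0.25 kg, standing upright in the catch tray: a flange 54 mm across and 10 mm thick at the foot, above it a plain round hub 30 mm in diameter up to the top. z axis up along the hub. The two hubs stand at least 75 mm apart, centre to centre.
- casting_b_mid (a point): Centre of the second, identical casting in the same tray.
- tote_in (a point): Centre of the inner floor of the blue tote, an open box 300 mm (its x) by 200 mm (its y) outside with 5 mm walls and floor; its rim is 95 mm above this point. It is fixed on a low carriage; y axis points away from the hitch, z up.
- latch_knob (a point): Grip point on the axis of the latch's upright knob: a straight black sleeve 22 mm in diameter, from 25 mm below to 22 mm above this point, on a stem; the coupler beside it ends 40 mm below it. x axis: the way the latch is pulled open (level, away from the robot, square to the tongue, parallel to the hinge pin); the tongue runs along +y. The knob rides on the tongue, swings and tilts with it.
- latch (a joint): Slide of the spring latch, m: 0 closed (jaw under the ball), grows as the knob is pulled along its x axis, stop at 0.025. The spring needs 6 N to start, 11 N at the stop, and shuts the latch when let go. The jaw is clear of the ball above about 0.012; below that the tongue lifts no more than about 3 mm.
- tongue_hinge (a point): Centre of the tongue's hinge pin on the carriage, 70 mm above the bench, level with the ball's centre; the pin lies along this frame's x axis. The tongue swings up about it.
- coupler (a point): Top centre of the coupler housing (66 mm wide, 90 mm long) on the free end of the tongue, over the ball: while coupled 240 mm along -y from the hinge pin and 35 mm above it. The ball is 50 mm across, on a mount bolted to the bench, its top 95 mm above the bench; the coupler is clear of it once raised about 50 mm.
- tongue (a joint): Hinge of the tongue, rad: 0 down and coupled, grows as the coupler is lifted (0.45 raises it by about 100 mm), stop at 0.9. The tongue is heavy (about 6 N at the coupler) and falls back when let go.
- dock: The fixed assembly of ball mount, rails and carriage; origin on the bench under the ball's centre, y axis along the tongue towards the tote, x axis the pulling direction of the latch.
- carton: Cardboard carton 100 by 140 by 70 mm standing beyond the hitch; not to be disturbed. Origin at the centre of its underside.
- tape_roll: Roll of paper tape, 90 mm across, 48 mm high, lying flat beyond the hitch; not to be disturbed. Origin at the centre of its underside.
- catch_tray: Open bare-metal catch tray 230 by 170 mm, walls 25 mm high, floor 5 mm thick, fixed on the bench to the right, with a short sloping chute on its outer side. Origin at the centre of its underside.
Not all that is in view belongs to the job. What is shaped like the part that bears casting_a_mid but black or purple is not meant.

How it is judged:
By the outcome, as a careful person would: the job done as asked, in the order asked, and still so for the second after the job is handed in, while the arm keeps its last pose, push and grip.
It also fails if it takes over 72 s, if anything falls off the work surface, if the arm or the gripper's body presses on something with over 40 N, if the wrist force passes 120 N, or if a joint passes its speed limit or range.

ROBOT

A 6-joint arm with a two-finger parallel gripper is mounted at the origin on the work surface. World frame = base frame: x ahead of the robot, y to its left, z up, the work surface at z = 0. Lengths are in m, angles in rad, forces in N, time in s.
With the tool pointing down it reaches from about 0.35 to 0.8 m from the base axis. Payload 7.3 kg.
Tool frame: the origin (TCP) lies midway between the tips of the shut fingers; the grasp point (between the pads) lies 19 mm behind it; z points along the fingers, y is the line along which they close (so a half turn about z gives the same grasp; the last joint's range is limited). The gripper opens to 85 mm and grips with 20 to 120 N. Pads are 22 mm wide; open, the fingers measure 114 mm over their backs; the gripper's body (76 mm by 85 mm) begins 54 mm behind the grasp point. The pads swing forward as they close: fully open they stand 13 mm farther back than shut.
Start: joints at [1.181, 0.342, 1.524, -0, 1.275, -0.146], TCP at [0.127, 0.509, 0.231] pointing down, gripper open.
Joint ranges: [-2.53, 2.53], [-0.77, 2.02], [0.04, 2.7], [-1, 4.14], [0.28, 2.66], [-3.11, 3.11]. Speed limits (rad/s): [2.57, 2.57, 3.14, 3.14, 3.14, 3.14].

INTERFACE

Orientations are given as a unit quaternion [x, y, z, w].
In Python, from plant import robot gives the robot as it stands.
- The arm moves only by the shell command python3 -m jog 'ROWS' [OPENING] [FORCE]. ROWS is JSON, one flat list of numbers, 6 for each row, row after row: the shift along the world's x, y, z in mm, then the turn, a rotation vector about the world's x, y, z in degrees. A call has exactly 8 rows; each row is the pose to reach, as a shift and turn from the pose commanded when the call began; what a row does not reach only later rows make up. A row lasts 1/8 s, in which the tool goes at most 62.5 mm and 10.7 degrees, less where a joint would pass 70% of its speed; a pose out of reach is approached as far as the arm can. A call with a gripper value outside its range is refused whole. OPENING is the opening, from 0 (shut) to 1 (fully open), set as the call begins (- or left out, the last holds). The fingers move at their own pace and stop on an object; FORCE is the grip in N (left out, the last holds). Time passes only in rows, so rows that repeat a pose let the fingers close, or fill a call up. It gives the time, the measured TCP pose, the force, the opening and the grip force at its end, in the units of the state.
- robot.get_obs(): the state, without advancing time (a new reading comes with each control period).
- robot.grab_frame(name): name is "scene" or "side" or "wrist"; returns a dict with "frame" (400x640x3 uint8, red, green, blue), "range_z" (400x640 float32, m along the optical axis (not along the pixel's ray), 0 where there is no reading), "mtx" (3x3 intrinsics, pixels), "position" and "rotation" of the camera in the world; the wrist camera has in their place "hand_eye" (4x4, takes a point from camera to tool coordinates, whose origin is the TCP and whose axes are the flange's). Camera axes: x right, y up, looking along -z (the intrinsics and any distortion apply to the point x, -y, -z); pixel columns grow to the right and rows downward; lengths in m; the calibration is good to about 2 mm. A picture is of the moment at which its call begins: read the wrist's pose just before it.
- robot.job_done(): hands the job in; it is judged then, once.
The state is a dict: "time": time; "q": joint angles; "qd": joint speeds; "effort": joint torques, N m; "tool_pos": TCP position; "eef_rot": TCP orientation; "wrist_force": force on the tool from outside, world axes, zero at the start; "ft_torque": the same for the moment, N m; "width": finger opening in m; "finger_force": force on a finger pad.
Only numpy, scipy, OpenCV 4.12 (cv2) and the standard library are available. Lean on these libraries where they do the work, as an engineer would, in place of code of your own. Each camera call takes 0.05 s, during which the arm holds its last target. There are 200 camera calls.

## Working session

There is one attempt and no reset: what is moved stays moved. The work goes in short steps, Python scripts to look and compute and a shell command to move; the robot and the scene stay as the last step left them, time stands still between calls to the robot, and variables do not carry over. Pictures are saved under pics/ and viewed, at most 10 in all, crops included, and the job is handed in when it is done.

```bash
mkdir -p pics; ls; cat > h.py <<'E'
import numpy as np,cv2,pickle
from plant import robot
def grab(n,tag):
    o=robot.get_obs(); f=robot.grab_frame(n); f['obs']=o
    pickle.dump(f,open(f'pics/{tag}.pkl','wb')); cv2.imwrite(f'pics/{tag}.png',f['frame'][:,:,::-1]); return f
def load(tag): return pickle.load(open(f'pics/{tag}.pkl','rb'))
def cloud(f):
    from scipy.spatial.transform import Rotation as R
    z=f['range_z']; h,w=z.shape; K=np.array(f['mtx']); u,v=np.meshgrid(np.arange(w),np.arange(h))
    x=(u-K[0,2])/K[0,0]*z; y=(v-K[1,2])/K[1,1]*z
    P=np.stack([x,-y,-z],-1)
    if 'hand_eye' in f:
        T=np.array(f['hand_eye']); P=P@T[:3,:3].T+T[:3,3]
        Rm=R.from_quat(f['obs']['eef_rot']).as_matrix(); P=P@Rm.T+f['obs']['tool_pos']
    else:
        Rm=np.array(f['rotation']); Rm=Rm if Rm.shape==(3,3) else R.from_quat(Rm).as_matrix()
        P=P@Rm.T+np.array(f['position'])
    P[z==0]=np.nan
    return P
E
python3 - <<'E'
from h import *
a=grab('scene','s1');b=grab('side','d1')
print({k:(v if np.size(v)<20 else np.shape(v)) for k,v in a.items()}); print(b['position'],b['rotation'],b.keys())
E
```

```text
pics
{'frame': (400, 640, 3), 'range_z': (400, 640), 'mtx': array([[386.15747129,   0.        , 314.41021454],
       [  0.        , 386.15747129, 205.72448316],
       [  0.        ,   0.        ,   1.        ]]), 'position': array([ 1.16664211, -0.13953684,  0.83744271]), 'rotation': array([0.2601183 , 0.23369172, 0.60518507, 0.71517668]), 'obs': {'time': 0.0, 'q': array([ 1.18100121e+00,  3.42767415e-01,  1.52502250e+00, -1.68859954e-05,
        1.27540668e+00, -1.45980009e-01]), 'qd': array([-1.65094337e-03, -6.39533981e-05,  1.20127879e-03,  1.18706354e-03,
        2.51227045e-04,  1.18809668e-03]), 'effort': array([-1.20749184e-03, -4.33674788e+01, -2.46015179e+01, -3.51204253e-04,
        7.71293911e-03,  1.00035180e-05]), 'tool_pos': array([0.12655574, 0.50909972, 0.23060086]), 'eef_rot': array([ 1.21603340e-01,  9.92578453e-01, -7.75504421e-04, -2.04490473e-04]), 'wrist_force': array([-0.41473966,  0.12828978, -0.42552856]), 'ft_torque': array([-0.01266203,  0.03269396, -0.04343764]), 'finger_force': 0.0, 'width': 0.0852867153483704}}
[-0.11236334 -0.65584677  0.79811598] [ 0.40351605 -0.17390118 -0.37710261  0.81530779] dict_keys(['frame', 'range_z', 'mtx', 'position', 'rotation', 'obs'])
```

View pics/s1.png

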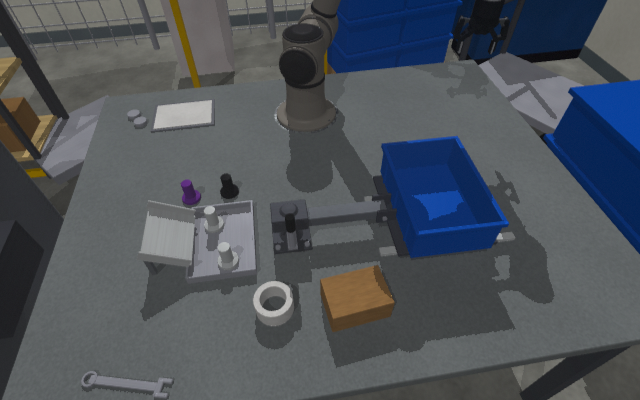

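View pics/d1.png

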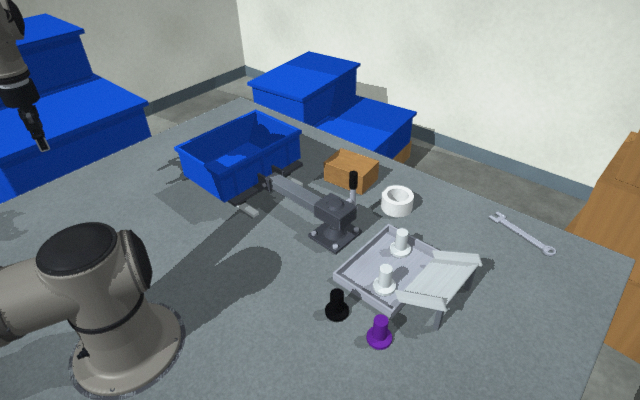

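The scene view shows two bare-metal castings in the tray at (212,218) and (227,255). A black one at (229,186) and a purple one at (190,191) stand on the bench outside it. The two in the tray are the ones meant, being bare metal. The knob is at (291,222), the coupler at (290,210) and the tote at (440,200). Next I'll confirm with an enlarged crop and measure.

```bash
python3 - <<'E'
from h import *
a=load('s1');b=load('d1')
c1=cv2.resize(a['frame'][170:290,130:330],None,fx=4,fy=4,interpolation=2)[:,:,::-1]
cv2.imwrite('pics/c1.png',c1[:, :800])
P=cloud(a);Q=cloud(b)
for n,C,pts in (('s',P,[(212,210),(227,244),(229,178),(291,216),(289,209),(440,200),(330,213),(275,290),(355,283)]),('d',Q,[(401,232),(386,268),(352,176),(335,200),(250,155),(295,187)])):
  for u,v in pts: print(n,u,v,np.round(np.nanmedian(C[v-1:v+2,u-1:u+2].reshape(-1,3),0),3))
A=np.concatenate([P.reshape(-1,3),Q.reshape(-1,3)]);src=np.r_[np.zeros(P[...,0].size),np.ones(Q[...,0].size)]
# casting tops
from scipy import ndimage as N
def clusters(m,eps=.01):
    i=np.where(m)[0]; X=A[i]; lo=X[:,:2].min(0); g=((X[:,:2]-lo)/eps).astype(int)
    im=np.zeros(g.max(0)+1,int); im[g[:,0],g[:,1]]=1; L,n=N.label(im,np.ones((3,3)))
    return [(i[L[g[:,0],g[:,1]]==k]) for k in range(1,n+1)]
z=A[:,2]; tab=(A[:,0]>.1)&(A[:,0]<1)&(abs(A[:,1])<.6)
print('tops 55-75')
for s in (0,1):
  for c in clusters(tab&(z>.05)&(z<.08)&(src==s)):
    if len(c)>15: print(s,len(c),A[c].mean(0).round(3),A[c].min(0).round(3),A[c].max(0).round(3))
print('>100')
for s in (0,1):
  for c in clusters(tab&(z>.101)&(z<.2)&(src==s)):
    if len(c)>10: print(s,len(c),A[c].mean(0).round(3),A[c].min(0).round(3),A[c].max(0).round(3))
E
```

```text
s 212 210 [ 0.477 -0.316  0.07 ]
s 227 244 [ 0.593 -0.278  0.071]
s 229 178 [ 0.356 -0.271  0.066]
s 291 216 [ 0.612 -0.117  0.168]
s 289 209 [ 0.544 -0.118  0.114]
s 440 200 [0.539 0.286 0.062]
s 330 213 [ 0.552 -0.015  0.086]
s 275 290 [ 0.714 -0.176  0.031]
s 355 283 [0.75  0.004 0.071]
d 401 232 [ 0.593 -0.287  0.07 ]
d 386 268 [ 0.472 -0.325  0.07 ]
d 352 176 [ 0.603 -0.125  0.162]
d 335 200 [ 0.547 -0.115  0.111]
d 250 155 [0.511 0.158 0.156]
d 295 187 [0.547 0.029 0.085]
tops 55-75
0 103 [ 0.359 -0.391  0.063] [ 0.341 -0.406  0.05 ] [ 0.372 -0.377  0.069]
0 99 [ 0.355 -0.28   0.062] [ 0.333 -0.294  0.05 ] [ 0.366 -0.267  0.069]
0 335 [0.47  0.149 0.062] [0.4   0.132 0.05 ] [0.552 0.161 0.08 ]
0 3942 [0.518 0.28  0.064] [0.401 0.197 0.056] [0.642 0.356 0.08 ]
0 1580 [ 0.528 -0.435  0.065] [ 0.444 -0.483  0.05 ] [ 0.612 -0.365  0.08 ]
0 133 [ 0.478 -0.323  0.066] [ 0.458 -0.339  0.05 ] [ 0.489 -0.309  0.074]
0 1667 [0.625 0.107 0.066] [ 0.558 -0.164  0.05 ] [0.705 0.376 0.08 ]
0 153 [ 0.602 -0.286  0.067] [ 0.583 -0.301  0.05 ] [ 0.613 -0.272  0.075]
0 122 [ 0.746 -0.188  0.051]
[... 942 characters left out ...]
.389 0.145 0.101] [0.71  0.366 0.161]
0 14 [ 0.447 -0.465  0.104] [ 0.444 -0.472  0.101] [ 0.45  -0.457  0.108]
0 674 [ 0.542 -0.119  0.107] [ 0.506 -0.165  0.101] [ 0.576 -0.074  0.116]
0 17 [ 0.607 -0.468  0.104] [ 0.603 -0.475  0.101] [ 0.609 -0.46   0.107]
0 202 [ 0.617 -0.121  0.146] [ 0.601 -0.132  0.102] [ 0.624 -0.11   0.17 ]
1 4040 [0.543 0.25  0.133] [0.391 0.138 0.101] [0.708 0.366 0.16 ]
1 21 [ 0.444 -0.47   0.104] [ 0.441 -0.478  0.101] [ 0.448 -0.463  0.107]
1 599 [ 0.535 -0.124  0.106] [ 0.504 -0.166  0.101] [ 0.573 -0.075  0.115]
1 13 [ 0.604 -0.472  0.104] [ 0.601 -0.477  0.101] [ 0.607 -0.465  0.108]
1 189 [ 0.606 -0.126  0.142] [ 0.598 -0.135  0.101] [ 0.623 -0.112  0.17 ]
```

View pics/c1.png

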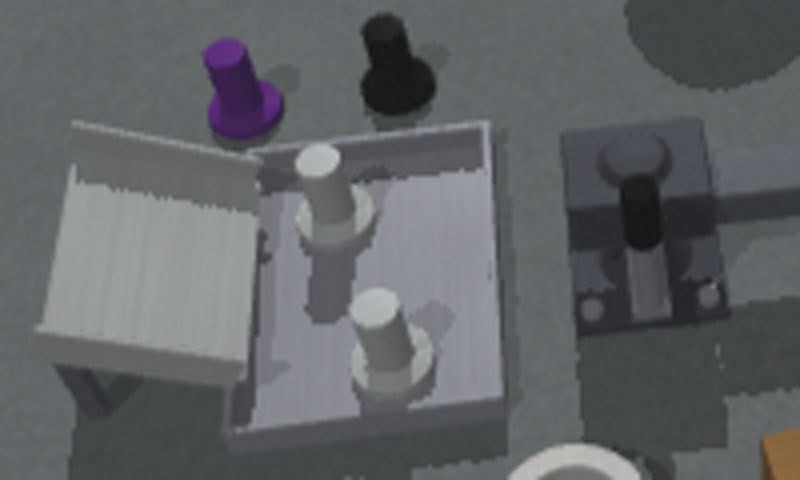

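The crop confirms the two castings in the tray as white bare metal, and the purple and black lookalikes stand outside it. Next I'll fit the tote and dock yaw.

```bash
python3 - <<'E'
from h import *
for t in('s1','d1'):
  A=cloud(load(t)).reshape(-1,3); z=A[:,2]; A=A[(A[:,0]>.3)&(A[:,0]<.8)&(A[:,1]<.45)&np.isfinite(z)]; z=A[:,2]
  m=(z>.154)&(z<.17)&(A[:,1]>.1); print(t,'rim',cv2.minAreaRect(A[m,:2].astype(np.float32)),np.median(z[m]))
  m=(z>.05)&(z<.075)&(A[:,1]>.2)&(A[:,1]<.3)&(A[:,0]>.48)&(A[:,0]<.62); print('floor',np.median(z[m]))
  m=(z>.096)&(z<.12)&(A[:,1]<0)&(A[:,1]>-.25)&(A[:,0]<.59); print('coupler',cv2.minAreaRect(A[m,:2].astype(np.float32)),np.median(z[m]))
  m=(z>.128)&(z<.185)&(A[:,1]<0)&(A[:,1]>-.25); print('knob',A[m].min(0),A[m].max(0))
  m=(z<.035)&(z>.019)&(A[:,1]<-.2)&(A[:,0]>.4)&(A[:,0]<.66)&(A[:,1]>-.42); print('tray',cv2.minAreaRect(A[m,:2].astype(np.float32)))
  m=(z<.012)&(A[:,1]<-.24)&(A[:,0]>.5)&(A[:,0]<.56)&(A[:,1]>-.3); print('trayfloor',np.median(z[m]))
E
```

```text
s1 rim ((0.5494699478149414, 0.2558014392852783), (0.21408195793628693, 0.31542956829071045), 88.27373504638672) 0.157119768315224
floor 0.062438646850430435
coupler ((0.5410739779472351, -0.11895060539245605), (0.09114948660135269, 0.06970695406198502), 89.46509552001953) 0.10595216613605407
knob [ 0.60091404 -0.13209645  0.12821038] [ 0.62411802 -0.11023814  0.16971036]
tray ((0.5285454392433167, -0.3057842254638672), (0.17951977252960205, 0.23430368304252625), 89.0187759399414)
trayfloor 0.005783899665775083
d1 rim ((0.5496630072593689, 0.2526342272758484), (0.2200288325548172, 0.3130384087562561), 87.88007354736328) 0.15629111845575783
floor 0.06191366202035842
coupler ((0.5383228063583374, -0.12129290401935577), (0.0914309099316597, 0.06856096535921097), 87.39775848388672) 0.10486865378344945
knob [ 0.59821488 -0.13435411  0.12842884] [ 0.62297524 -0.11221729  0.16979084]
tray ((0.5278748273849487, -0.3075820207595825), (0.18268127739429474, 0.23478353023529053), 89.55136108398438)
trayfloor 0.004674936059094192
```

```bash
python3 -m jog '[0,0,10,0,0,-10, 20,-60,20,0,0,-20, 50,-120,20,0,0,-30, 85,-180,20,0,0,-40, 120,-240,20,0,0,-50, 160,-300,20,0,0,-60, 200,-360,20,0,0,-70, 240,-410,20,0,0,-76]' 0.7 60
```

```text
time: 1.1
tool_pos: [0.343, 0.1302, 0.2514]
eef_rot: [0.708, 0.706, 0.0, 0.0]
wrist_force: [1.1, 1.3, -1.0]
width: 0.0597
finger_force: 0.0
```

```bash
python3 -m jog '[20,-60,0,0,0,0, 40,-120,0,0,0,0, 55,-180,0,0,0,0, 70,-240,0,0,0,0, 80,-300,-20,0,0,0, 90,-360,-50,0,0,0, 100,-410,-70,0,0,0, 105,-430,-85,0,0,0]'
```

```text
time: 2.1
tool_pos: [0.447, -0.3007, 0.1643]
eef_rot: [0.708, 0.706, -0.0, -0.001]
wrist_force: [0.3, 0.1, -0.8]
width: 0.0596
finger_force: 0.0
```

```bash
python3 -m jog '[0,0,0,0,0,0, 0,0,0,0,0,0, 0,0,0,0,0,0, 0,0,0,0,0,0, 0,0,0,0,0,0, 0,0,0,0,0,0, 0,0,0,0,0,0, 0,0,0,0,0,0]'; python3 -c "
from h import *
grab('wrist','w1')"
```

```text
time: 3.1
tool_pos: [0.4474, -0.2979, 0.1663]
eef_rot: [0.707, 0.707, 0.0, -0.0]
wrist_force: [0.1, 0.1, 0.2]
width: 0.0595
finger_force: 0.0
```

View pics/w1.png

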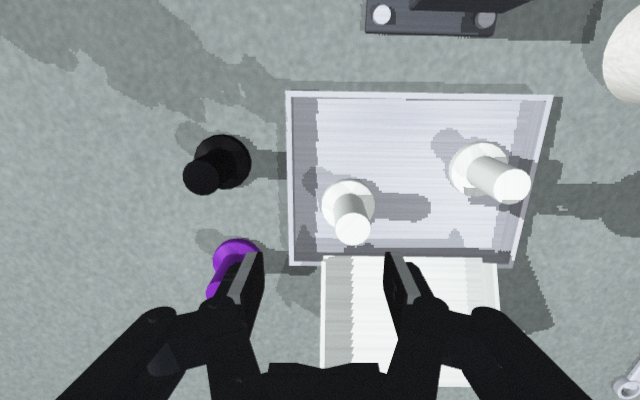

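Wrist view: casting A's top is at (352,228) and casting B's at (512,186). The fingers straddle in image x and the chute is below.

```bash
python3 - <<'E'
from h import *
P=cloud(load('w1'))
for n,(u,v,r) in dict(a=(352,228,26),b=(512,186,28)).items():
    Q=P[v-r:v+r,u-r:u+r].reshape(-1,3); t=np.nanmax(Q[:,2]); m=Q[:,2]>.062
    print(n,t,Q[m].min(0),Q[m].max(0),(Q[m].min(0)+Q[m].max(0))/2)
E
```

```text
a 0.0709761892947076 [ 0.45841687 -0.337646    0.06203972] [ 0.48755538 -0.30816051  0.07097619] [ 0.47298613 -0.32290325  0.06650795]
b 0.07176729022353916 [ 0.58264663 -0.30158578  0.06203248] [ 0.61332097 -0.27200759  0.07176729] [ 0.5979838  -0.28679669  0.06689989]
```

```bash
python3 -m jog '[25,-26,0,0,0,0, 25,-26,-20,0,0,0, 25,-26,-50,0,0,0, 25,-26,-80,0,0,0, 25,-26,-105,0,0,0, 25,-26,-125,0,0,0, 25,-26,-137,0,0,0, 25,-26,-137,0,0,0]'
```

```text
time: 4.15
tool_pos: [0.4721, -0.3237, 0.0287]
eef_rot: [0.707, 0.707, -0.0, -0.001]
wrist_force: [-0.8, 0.5, -0.3]
width: 0.0601
finger_force: 0.0
```

```bash
python3 -m jog '[0,0,0,0,0,0, 0,0,0,0,0,0, 0,0,0,0,0,0, 0,0,0,0,0,0, 0,0,0,0,0,0, 0,0,10,0,0,0, 0,0,40,0,0,0, 0,0,80,0,0,0]' 0 60
```

```text
time: 5.15
tool_pos: [0.4717, -0.3232, 0.1093]
eef_rot: [0.707, 0.707, -0.0, -0.002]
wrist_force: [1.0, -0.1, -3.7]
width: 0.0284
finger_force: 59.5
```

```bash
python3 -m jog '[0,0,40,0,0,0, 0,20,80,0,0,0, 0,70,110,0,0,0, 0,125,110,0,0,0, 0,180,110,0,0,0, 5,235,110,0,0,0, 8,290,110,0,0,0, 10,345,110,0,0,0]'
```

```text
time: 6.15
tool_pos: [0.482, 0.0229, 0.2196]
eef_rot: [0.707, 0.707, 0.0, -0.0]
wrist_force: [0.1, -0.2, -2.8]
width: 0.0286
finger_force: 59.7
```

```bash
python3 -m jog '[3,55,0,0,0,0, 3,110,0,0,0,0, 3,165,0,0,0,0, 3,205,0,0,0,0, 3,233,0,0,0,0, 3,233,-10,0,0,0, 3,233,-40,0,0,0, 3,233,-60,0,0,0]'
```

```text
time: 7.15
tool_pos: [0.4845, 0.2529, 0.1577]
eef_rot: [0.707, 0.707, -0.001, -0.0]
wrist_force: [-0.1, -0.5, -1.9]
width: 0.0287
finger_force: 59.7
```

```bash
python3 -m jog '[0,0,-25,0,0,0, 0,0,-45,0,0,0, 0,0,-58,0,0,0, 0,0,-64,0,0,0, 0,0,-68,0,0,0, 0,0,-71,0,0,0, 0,0,-72,0,0,0, 0,0,-72,0,0,0]'
```

```text
time: 8.15
tool_pos: [0.4856, 0.2542, 0.0876]
eef_rot: [0.707, 0.707, 0.0, 0.0]
wrist_force: [-0.1, -0.4, -3.7]
width: 0.0288
finger_force: 59.8
```

```bash
python3 -m jog '[0,0,-1,0,0,0, 0,0,-2,0,0,0, 0,0,-2,0,0,0, 0,0,-2,0,0,0, 0,0,-2,0,0,0, 0,0,-2,0,0,0, 0,0,-2,0,0,0, 0,0,-2,0,0,0]'
```

```text
time: 9.15
tool_pos: [0.4856, 0.2542, 0.0874]
eef_rot: [0.707, 0.707, 0.001, 0.0]
wrist_force: [-5.1, -2.1, 13.4]
width: 0.0286
finger_force: 61.2
```

Contact with the floor, so I release and go up.

```bash
python3 -m jog '[0,0,1,0,0,0, 0,0,1,0,0,0, 0,0,1,0,0,0, 0,0,1,0,0,0, 0,0,20,0,0,0, 0,0,60,0,0,0, 0,0,100,0,0,0, 0,0,130,0,0,0]' 0.7 60; python3 -c "
from h import *
grab('wrist','w2')"
```

```text
time: 10.15
tool_pos: [0.4857, 0.2542, 0.217]
eef_rot: [0.707, 0.707, 0.001, 0.0]
wrist_force: [-0.6, -0.0, 0.8]
width: 0.0596
finger_force: 0.0
```

```bash
python3 -m jog '[5,-55,0,0,0,0, 15,-110,0,0,0,0, 30,-165,0,0,0,0, 45,-220,0,0,0,0, 60,-275,0,0,0,0, 75,-330,10,0,0,0, 90,-385,10,0,0,0, 105,-440,0,0,0,0]'
```

```text
time: 11.2
tool_pos: [0.5912, -0.188, 0.2158]
eef_rot: [0.707, 0.707, 0.0, 0.001]
wrist_force: [0.7, 0.6, 0.3]
width: 0.0597
finger_force: 0.0
```

View pics/w2.png

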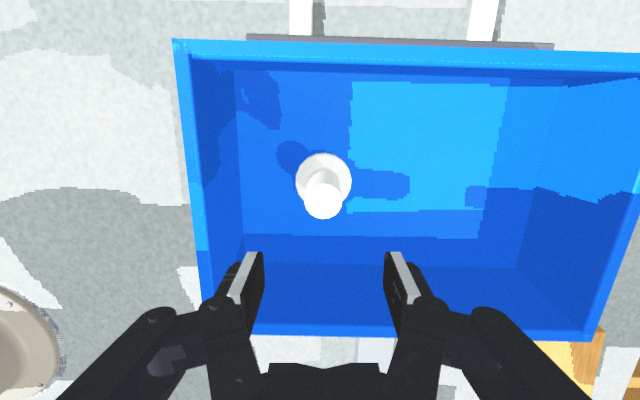

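Casting A stands upright in the tote at (323,185). Now for casting B.

```bash
python3 -m jog '[3,-50,-10,0,0,0, 7,-90,-40,0,0,0, 7,-101,-85,0,0,0, 7,-101,-125,0,0,0, 7,-101,-155,0,0,0, 7,-101,-175,0,0,0, 7,-101,-186,0,0,0, 7,-101,-187,0,0,0]'
```

```text
time: 12.2
tool_pos: [0.5972, -0.2867, 0.0276]
eef_rot: [0.707, 0.707, -0.0, -0.001]
wrist_force: [-0.3, 0.1, 0.3]
width: 0.0602
finger_force: 0.0
```

```bash
python3 -m jog '[0,0,0,0,0,0, 0,0,0,0,0,0, 0,0,0,0,0,0, 0,0,0,0,0,0, 0,0,0,0,0,0, 0,0,15,0,0,0, 0,0,60,0,0,0, 0,0,110,0,0,0]' 0 60
```

```text
time: 13.2
tool_pos: [0.5968, -0.2865, 0.1389]
eef_rot: [0.707, 0.707, -0.0, -0.001]
wrist_force: [0.2, -0.0, -2.6]
width: 0.0287
finger_force: 59.8
```

```bash
python3 -m jog '[0,0,50,0,0,0, 0,10,100,0,0,0, 0,55,125,0,0,0, 2,110,125,0,0,0, 4,165,125,0,0,0, 6,220,125,0,0,0, 9,275,125,0,0,0, 12,330,125,0,0,0]'
```

```text
time: 14.2
tool_pos: [0.6089, 0.0449, 0.2637]
eef_rot: [0.707, 0.707, -0.0, -0.0]
wrist_force: [0.7, 0.5, -2.6]
width: 0.0291
finger_force: 59.9
```

```bash
python3 -m jog '[2,55,0,0,0,0, 4,110,0,0,0,0, 6,160,0,0,0,0, 6,195,0,0,0,0, 6,207,0,0,0,0, 6,207,-30,0,0,0, 6,207,-75,0,0,0, 6,207,-115,0,0,0]'
```

```text
time: 15.2
tool_pos: [0.6152, 0.2489, 0.1472]
eef_rot: [0.707, 0.707, -0.0, 0.0]
wrist_force: [-0.2, 0.0, -3.6]
width: 0.0285
finger_force: 59.9
```

```bash
python3 -m jog '[0,0,-25,0,0,0, 0,0,-42,0,0,0, 0,0,-52,0,0,0, 0,0,-57,0,0,0, 0,0,-60,0,0,0, 0,0,-61,0,0,0, 0,0,-62,0,0,0, 0,0,-62,0,0,0]'
```

```text
time: 16.2
tool_pos: [0.6157, 0.2502, 0.0868]
eef_rot: [0.707, 0.707, 0.0, 0.0]
wrist_force: [0.3, 0.6, -2.3]
width: 0.029
finger_force: 59.9
```

```bash
python3 -m jog '[0,0,-1,0,0,0, 0,0,-1,0,0,0, 0,0,-1,0,0,0, 0,0,-1,0,0,0, 0,0,-1,0,0,0, 0,0,-1,0,0,0, 0,0,-2,0,0,0, 0,0,-2,0,0,0]'
```

```text
time: 17.2
tool_pos: [0.6158, 0.2502, 0.0867]
eef_rot: [0.707, 0.707, 0.001, 0.001]
wrist_force: [-4.1, -1.1, 11.6]
width: 0.029
finger_force: 61.2
```

```bash
python3 -m jog '[0,0,1,0,0,0, 0,0,1,0,0,0, 0,0,1,0,0,0, 0,0,1,0,0,0, 0,0,20,0,0,0, 0,0,65,0,0,0, 0,0,115,0,0,0, 0,0,150,0,0,0]' 0.6 60; python3 -c "
from h import *
grab('wrist','w3')"
```

```text
time: 18.2
tool_pos: [0.6159, 0.2502, 0.2369]
eef_rot: [0.707, 0.707, 0.001, 0.001]
wrist_force: [-0.5, -0.3, -0.7]
width: 0.0515
finger_force: 0.0
```

```bash
python3 -m jog '[0,-50,0,0,0,0, -1,-105,0,0,0,-1, -2,-160,0,0,0,-2, -3,-215,0,0,0,-2, -4,-270,0,0,0,-2, -5,-310,0,0,0,-2, -5,-335,0,0,0,-2, -5,-345,0,0,0,-2]'; python3 -c "
from h import *
grab('wrist','w4')"
```

```text
time: 19.25
tool_pos: [0.6103, -0.0964, 0.2339]
eef_rot: [0.72, 0.694, -0.0, -0.0]
wrist_force: [1.3, 1.1, -0.6]
width: 0.0515
finger_force: 0.0
```

View pics/w3.png

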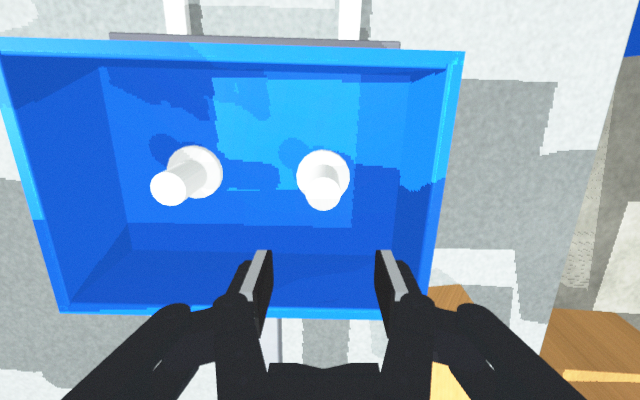

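View pics/w4.png

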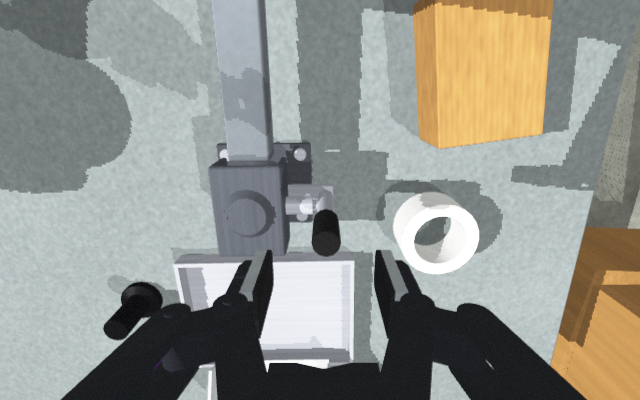

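Both castings stand in the tote, at (195,172) and (323,178). The knob's top is at (325,240), with the coupler at its left.

```bash
python3 - <<'E'
from h import *
f=grab('wrist','w5'); P=cloud(f); print(f['obs']['tool_pos'],f['obs']['eef_rot'])
Q=P[195:262,300:350].reshape(-1,3)
for lo,hi in((.122,.185),(.155,.185)):
    m=(Q[:,2]>lo)&(Q[:,2]<hi); print(Q[m].min(0),Q[m].max(0),Q[m].mean(0),(Q[m].min(0)+Q[m].max(0))/2)
c=P[165:250,212:285].reshape(-1,3); m=(c[:,2]>.098)&(c[:,2]<.12); print(cv2.minAreaRect(c[m,:2].astype(np.float32)),np.median(c[m,2]))
t=P[10:140,222:268].reshape(-1,3); m=(c[:,2]>.05);t=t[t[:,2]>.07]
xs=[(y,t[abs(t[:,1]-y)<.005,0].mean()) for y in np.arange(t[:,1].min()+.01,t[:,1].max()-.01,.02)]
print(np.degrees(np.arctan(np.polyfit(*np.array(xs).T,1)[0])),xs[0],xs[-1],np.median(t[:,2]))
E
```

```text
[ 0.61033917 -0.09670866  0.23396563] [ 7.19748710e-01  6.94234647e-01 -2.16837786e-04  4.21306329e-05]
[ 0.60157692 -0.13147252  0.12203534] [ 0.62351278 -0.10972523  0.16846411] [ 0.6126212  -0.11650769  0.15594783] [ 0.61254485 -0.12059888  0.14524973]
[ 0.60204911 -0.13147252  0.1550883 ] [ 0.62347067 -0.10975946  0.16846411] [ 0.61259312 -0.11867232  0.16479931] [ 0.61275989 -0.12061599  0.1617762 ]
((0.5408814549446106, -0.1148129552602768), (0.082732655107975, 0.06613509356975555), 87.9815902709961) 0.10441999776894453
4.68808480523339 (np.float64(-0.044030182321307), np.float64(0.5431987715497683)) (np.float64(0.035969817678693), np.float64(0.5495709873882644)) 0.08409919428120487
```

```bash
python3 -m jog '[2,-12,0,0,0,0, 2,-25,0,0,0,0, 2,-25,-5,0,0,0, 2,-25,-15,0,0,0, 2,-25,-20,0,0,0, 2,-25,-20,0,0,0, 2,-25,-20,0,0,0, 2,-25,-20,0,0,0]'; python3 -c "
from h import *
print(robot.get_obs()['tool_pos'],robot.get_obs()['eef_rot'])"
```

```text
time: 20.35
tool_pos: [0.6126, -0.1199, 0.2147]
eef_rot: [0.719, 0.695, 0.0, 0.0]
wrist_force: [-0.1, 0.1, 0.2]
width: 0.0507
finger_force: 0.0
[ 0.61260197 -0.11992231  0.21467431] [7.19106552e-01 6.94899721e-01 1.85059183e-04 3.32965453e-04]
```

```bash
python3 -m jog '[0,-1,-15,0,0,0, 0,-1,-35,0,0,0, 0,-1,-55,0,0,0, 0,-1,-70,0,0,0, 0,-1,-80,0,0,0, 0,-1,-86,0,0,0, 0,-1,-87,0,0,0, 0,-1,-87,0,0,0]'
```

```text
time: 21.35
tool_pos: [0.6128, -0.121, 0.1278]
eef_rot: [0.719, 0.695, 0.0, 0.0]
wrist_force: [-0.9, 0.9, 0.2]
width: 0.0513
finger_force: 0.0
```

```bash
python3 -m jog '[0,0,0,0,0,0, 0,0,0,0,0,0, 0,0,0,0,0,0, 0,0,0,0,0,0, 0,0,0,0,0,0, 0,0,0,0,0,0, 0,0,0,0,0,0, 0,0,0,0,0,0]' 0 90; python3 -c "
from h import *
o=robot.get_obs();print(o['tool_pos'],o['eef_rot'],o['ft_torque'],o['q'])"
```

```text
time: 22.35
tool_pos: [0.6114, -0.1209, 0.128]
eef_rot: [0.719, 0.695, -0.001, -0.001]
wrist_force: [-5.7, 0.6, 5.2]
width: 0.0204
finger_force: 87.8
[ 0.61142571 -0.12092187  0.12797356] [ 7.19123093e-01  6.94882151e-01 -6.37701748e-04 -6.06296212e-04] [0.07797339 0.82696275 0.00334049] [-3.17853825e-01  6.11585236e-01  1.37502903e+00 -6.15560384e-04
  1.15664564e+00 -2.83322085e-01]
```

```bash
python3 -m jog '[3,0,0,0,0,0, 6,0,0,0,0,0, 10,0,0,0,0,0, 14,0,0,0,0,0, 18,-1,0,0,0,0, 20,-1,0,0,0,0, 20,-1,0,0,0,0, 20,-1,0,0,0,0]'; python3 -c "
from h import *
o=robot.get_obs();print(o['tool_pos'],o['eef_rot'],o['ft_torque'])"
```

```text
time: 23.35
tool_pos: [0.6305, -0.1215, 0.1279]
eef_rot: [0.719, 0.695, -0.001, -0.002]
wrist_force: [-10.6, 1.5, 7.4]
width: 0.0205
finger_force: 88.1
[ 0.6305324  -0.12149868  0.12787868] [ 0.71910704  0.69489632 -0.00115369 -0.00168622] [0.20243869 1.22326634 0.02027759]
```

```bash
python3 -m jog '[0,1.8,7.2,-1.7,0.1,0, 0.1,3.9,14.3,-3.4,0.1,0, 0.2,6.2,21.3,-5.2,0.2,0, 0.3,8.7,28.3,-6.9,0.2,0, 0.4,11.4,35.2,-8.6,0.3,0, 0.5,14.3,42,-10.3,0.4,0, 0.6,17.4,48.8,-12,0.4,0, 0.7,19,52,-12.9,0.5,0]'; python3 -c "
from h import *
o=robot.get_obs();print(o['tool_pos'],o['eef_rot'],o['ft_torque'],o['q'])"
```

```text
time: 24.35
tool_pos: [0.6305, -0.1034, 0.1784]
eef_rot: [0.715, 0.69, -0.084, 0.076]
wrist_force: [-9.6, -4.2, -2.9]
width: 0.0202
finger_force: 89.0
[ 0.630484   -0.10338041  0.17839706] [ 0.7146792   0.69024867 -0.08394747  0.07578416] [-0.06132151  0.61729679 -0.10860608] [-0.17242368  0.59438311  1.28158869 -0.23774946  1.25031682 -0.06416575]
```

```bash
python3 -m jog '[0.1,4,7.7,-2,0.1,0, 0.3,8.9,16.3,-4.3,0.2,0, 0.5,14.1,24.7,-6.6,0.2,0, 0.7,19.6,32.9,-8.9,0.3,0, 0.9,25.5,40.8,-11.2,0.4,0, 1,30,47,-12.9,0.5,0, 1,30,47,-12.9,0.5,0, 1,30,47,-12.9,0.5,0]'; python3 - <<'E'
from h import *
o=robot.get_obs();print(o['tool_pos'],o['eef_rot'],o['wrist_force'],o['ft_torque'])
for n in('scene','side'):
    P=cloud(grab(n,n+'9')); A=P.reshape(-1,3)
    m=(A[:,0]>.5)&(A[:,0]<.585)&(A[:,1]>-.18)&(A[:,1]<-.03)&(A[:,2]>.15); B=A[m]; B=B[B[:,2]<.26]
    if len(B)>30: print(n,len(B),B.mean(0),np.median(B[:,2]), np.polyfit(B[:,1],B[:,2],1))
a=cv2.imread('pics/scene9.png')[120:340,130:530];b=cv2.imread('pics/side9.png')[90:310,150:550]
cv2.imwrite('pics/fin.png',cv2.resize(np.vstack([a,b]),None,fx=1.35,fy=1.35))
E
```

```text
time: 25.35
tool_pos: [0.6319, -0.0735, 0.2255]
eef_rot: [0.701, 0.677, -0.164, 0.153]
wrist_force: [-10.3, -3.3, -2.8]
width: 0.0201
finger_force: 89.1
[ 0.63187022 -0.07350409  0.22548477] [ 0.70115352  0.67697445 -0.16363016  0.15269089] [-10.31090538  -3.32202314  -2.83911356] [ 0.14864312  0.45571867 -0.25513189]
scene 1013 [ 0.55298325 -0.10123452  0.20432632] 0.20817456316726413 [-0.05446559  0.19881253]
side 961 [ 0.52512535 -0.10489769  0.19837195] 0.20030369247134738 [-0.26251505  0.17083473]
```

View pics/fin.png

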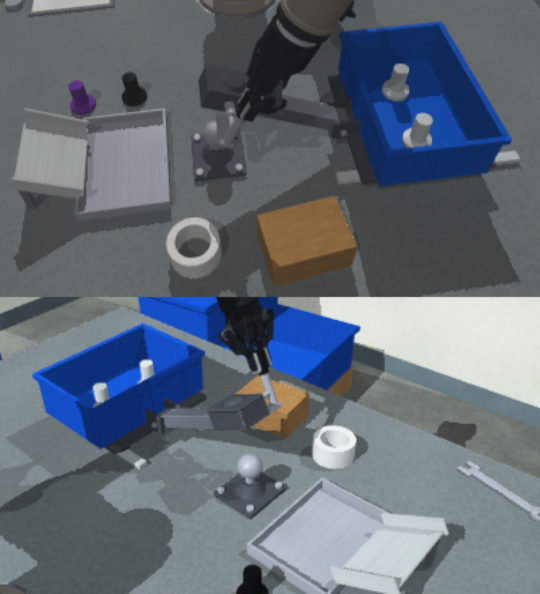

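The ball is bare, the coupler is held about 100 mm up, both castings stand in the tote, and the carton and tape roll haven't moved.

```bash
python3 -c "
from plant import robot
print(robot.job_done())"
```

```text
the job is handed in; nothing more can be done
None
```

The job is handed in: both castings stand upright in the tote, set down rather than dropped, and the coupler is unlatched and held about 100 mm up by the gripper, with the carton and tape roll left alone. It took about 25.5 s; the hand-in returned no verdict.

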